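# Set up the sighting board: slide home, kickstand down, hold upright

### The arm

A 7-joint arm with a two-finger parallel gripper is mounted at the origin on the work surface. World frame = base frame: x ahead of the robot, y to its left, z up, the work surface at z = 0. Lengths are in m, angles in rad, forces in N, time in s.
With the tool pointing down it reaches from about 0.35 to 0.9 m from the base axis. Payload 8.1 kg.
Tool frame: the origin (TCP) lies on the centre line of the jaws, within the pads' length; the fingertips stand 19 mm ahead of it and the grasp point (between the pads) is the TCP (arm.tip_reach is the distance from the TCP to the fingertips, in m); z points along the fingers, y is the line along which they close (so a half turn about z gives the same grasp; the last joint's range is limited). The gripper opens to 92 mm and grips with 3 to 60 N. Pads are 19 mm wide; open, the fingers measure 130 mm over their backs; the gripper's body (75 mm by 190 mm) begins 47 mm behind the grasp point.
Start: joints at [-1.377, 0.434, 0.025, 1.573, -0.012, 1.134, -0.075], TCP at [0.183, 0.598, 0.246] pointing down, gripper open.
Joint ranges: [-2.62, 2.62], [-0.44, 2.09], [-1.27, 1.32], [0.08, 2.57], [-1.32, 4.46], [0.12, 2], [-2.74, 2.74]. Speed limits (rad/s): [2.22, 2.22, 3.01, 3.01, 3.14, 3.14, 3.14].

### API

Orientations are given as a rotation vector (axis times angle).
In Python, from cell import arm gives the robot as it stands.
- The arm moves only by the tool arm_command, never from a script. Its argument "targets" is a list that holds one entry, the list of rows, each a list of 6 numbers: the shift along the tool's x, y, z in m, then the turn, a rotation vector about the tool's x, y, z in rad. A call has 1 to 10 rows; each row shifts and turns the commanded pose from where the row before left it, along the tool's axes as they then stand; what a row does not reach is not made up. A row lasts 1/8 s, in which the tool goes at most 62.5 mm and 10.7 degrees, less where a joint would pass 70% of its speed; a pose out of reach is approached as far as the arm can. A call with a gripper value outside its range is refused whole. "jaw" is the finger opening in m, from 0 to 0.0918, set as the call begins (left out, the last holds). The fingers move at their own pace and stop on an object; "newtons" is the grip in N (left out, the last holds). Time passes only in rows, so rows that do not move let the fingers close. It gives the time, the measured TCP pose, the force, the opening and the grip force at its end, in the units of the state.
- arm.observe(): the state, without advancing time (a new reading comes with each control period).
- arm.get_image(name): name is "scene" or "top" or "wrist"; returns a dict with "pixels" (420x560x3 uint8, red, green, blue), "z_map" (420x560 float32, m along the optical axis (not along the pixel's ray), 0 where there is no reading), "fx", "fy", "cx", "cy" (pixels), "xyz" and "rotation" of the camera in the world; the wrist camera has in their place "T_tool_cam" (4x4, takes a point from camera to tool coordinates, whose origin is the TCP and whose axes are the flange's). Camera axes: x right, y down, z forward; pixel columns grow to the right and rows downward; lengths in m; the calibration is good to about 2 mm. A picture is of the moment at which its call begins: read the wrist's pose just before it.
- arm.sign_off(): hands the job in; it is judged then, once.
The state is a dict: "clock": time; "joints": joint angles; "dq": joint speeds; "joint_efforts": joint torques, N m; "position": TCP position; "ee_rot": TCP orientation; "force": force on the tool from outside, world axes, zero at the start; "ft_torque": the same for the moment, N m; "width": opening from 0.0 (shut) to 1.0 (fully open); "gripper_force": force on a finger pad.
Only numpy, scipy, OpenCV 4.12 (cv2) and the standard library are available. Lean on these libraries where they do the work, as an engineer would, in place of code of your own. Each camera call takes 0.05 s, during which the arm holds its last target. There are 200 camera calls.

### The job

Get the white sighting board ready behind the bottle: slide its carriage along the rail until it is fully home against the end stop, then flip the kickstand on the back of the board down over centre until it snaps against its own stop, and then draw the board up until it is upright with the kickstand's foot pressed firmly down on the wooden base. Finish while still holding the board there: it tips forward as soon as it is let go, and a colleague is about to pin the hinge. Leave the bottles where they stand.

Things in the scene. Friction and masses are not known exactly. Their poses are not given: they have to be found in the camera images.
- station: Fixed wooden base, top 12 mm above the bench, with rail and stops. Origin: on the bench under the middle of the carriage when that is fully home. x runs along the rail towards the end stop, y to the back of the sighting board (kickstand side), z up. The wood spans x -225 to 155, y -230 to 140 mm. End stop block at x 66 to 88 mm, 70 mm wide, up to z 56 mm; rail top z 32 mm.
- carriage (a joint): Position of the grey carriage (120 x 58 mm, top at z 52 mm) on the rail, m: 0 at the free end, 0.12 fully home at the end stop. Its middle is at station x = value - 0.12, y = 0. Friction about 4 N; it stays where it is left. It carries the board and can be moved by pushing or pulling any of it, the hand rail included.
- board (a joint): Tilt of the sighting board, rad, about a hinge line along station x at y = 0, z = 62 mm: 0 upright, negative leans forward (to station -y), forward rest -0.30, positive backward. Front-heavy: let go, it falls forward to -0.30. Raising it takes 1 to 3 N at the hand rail; with the kickstand down, the foot meets the base at upright.
- handrail_mid (a point): Middle of the hand rail: round steel bar, 22 mm diameter, 232 mm long along station x, top of the board, 35 mm free below it. On the board it lies 215 mm above and 20 mm in front of the hinge line (277 mm above the bench when upright). Board 216 mm wide, frame 16 mm thick. Axes: as the station's, leaning with the board.
- kickstand (a joint): Angle of the kickstand, rad: 0 folded up (level along the board's back, pointing to the end-stop end of the rail), 1.67 fully down on its stop. A spring holds it at either end; dead centre is near 0.8 rad, past which it snaps down by itself. Until then it resists with up to about 4 N at its outer end.
- kickstand_pivot (a point): Pivot of the kickstand on the back of the board, midway along: 83 mm above and 24 mm behind the hinge line. Axes as the board's (the station's, leaning with the board). In these axes the leg at angle q points along (cos q, 0.5 sin q, -0.866 sin q): it swings down and outwards.
- kickstand_foot (a point): Centre of the 20 mm rubber foot at the end of the kickstand, a straight 14 mm steel rod, 143 mm from pivot to foot. Folded up, the foot sticks out 35 mm past the board's side edge, open from above. Down with the board upright, it stands on the wooden base, its centre 22 mm above the bench and 95 mm behind the hinge line.
- bottle1: Dark glazed bottle with a white cap, 88 mm diameter, 168 mm tall, standing on the wooden base in front of the board; leave alone. Origin at the centre of its underside.
- bottle2: The same kind of bottle, standing on the bench to the robot's left; leave alone.
- bottle3: The same kind of bottle, standing on the bench to the robot's left; leave alone.

How it is judged:
On the way, in this order (a step that is already met when the one before it is completed fails the run):
1. the carriage is home against the end stop (value of joint carriage above 0.115 m), for 0.2 s.
2. the kickstand is down against its stop (value of joint kickstand above 1.58 rad), for 0.2 s.
At the end, for the whole second after the job is handed in: Carriage within 6 mm of its end stop, kickstand within 0.09 rad of its down stop, board -0.04 to 0.06 rad from upright, the kickstand's foot pressing on the wooden base with over 0.5 N and the fingers bearing on the board with over 1 N, through the last second (value of joint carriage above 0.114 m and value of joint kickstand above 1.58 rad and value of joint board between -0.04 and 0.06 rad and contact force between kickstand and station above 0.5 N and contact force between the fingers and board above 1 N); the arm keeps its last pose, push and grip.
It fails at once if a bottle is disturbed (distance of any of bottle1, bottle2, bottle3 from where it was at the start of the episode above 0.015 m).
It fails at once if the board is tipped over backwards (value of joint board above 0.15 rad).
It also fails if it takes over 64 s, if anything falls off the work surface, if the arm or the gripper's body presses on something with over 40 N, if the wrist force passes 120 N, or if a joint passes its speed limit or range.

## Working session

There is one attempt and no reset: what is moved stays moved. The work goes in short steps, Python scripts to look and compute and a tool call to move; the robot and the scene stay as the last step left them, time stands still between calls to the robot, and variables do not carry over. Pictures are saved under pics/ and viewed, at most 10 in all, crops included, and the job is handed in when it is done.

Besides the shell and the picture viewer there is one more tool, called after "Call:" as a command line: name --argument value ..., lists and objects as JSON in quotes. arm_command: Moves the arm, as the interface text tells. Its arguments: {"type":"object","properties":{"targets":{"type":"array","items":{"type":"array","items":{"type":"array","items":{"type":"number"}}}},"jaw":{"type":"number"},"newtons":{"type":"number"}},"required":["targets"]}

```bash
mkdir -p pics; ls
cat > h.py <<'E'
import numpy as np, cv2
from scipy.spatial.transform import Rotation as R
from cell import arm
def world(im):
    """per-pixel world points"""
    z=im["z_map"]; v,u=np.mgrid[:z.shape[0],:z.shape[1]]
    p=np.stack([(u-im["cx"])/im["fx"]*z,(v-im["cy"])/im["fy"]*z,z],-1)
    rot=np.array(im["rotation"])
    if rot.shape!=(3,3): rot=R.from_rotvec(rot).as_matrix()
    return p@rot.T+np.array(im["xyz"])
E
python3 - <<'E'
from h import *
s=arm.observe();print({k:np.round(s[k],3) for k in s})
a=arm.get_image("scene");b=arm.get_image("top")
for n,i in(("scene",a),("top",b)):
    np.savez(f"pics/{n}.npz",**i); print(n,i["xyz"],np.round(i["rotation"],3),i["fx"],i["cx"],i["cy"])
    cv2.imwrite(f"pics/{n}.png",i["pixels"][:,:,::-1])
E
```

```text
pics
{'clock': np.float64(0.0), 'joints': array([-1.377,  0.435,  0.025,  1.574, -0.012,  1.134, -0.075]), 'dq': array([-0.001,  0.   , -0.001,  0.001, -0.001,  0.   , -0.   ]), 'joint_efforts': array([ 1.0000e-03, -6.6785e+01,  9.8500e-01, -3.1446e+01, -6.1000e-02,
        4.3000e-02,  0.0000e+00]), 'position': array([0.183, 0.597, 0.245]), 'ee_rot': array([-4.650e-01, -3.107e+00,  2.000e-03]), 'force': array([-0.54 , -0.019,  0.396]), 'ft_torque': array([-0.032, -0.   , -0.051]), 'gripper_force': np.float64(0.0), 'width': np.float64(1.0)}
scene [1.03995921 0.53604307 0.71890499] [-1.158 -2.279  1.078] 403.47137332372944 273.6479568497895 207.9191430807585
top [0.3713639  0.12902137 1.05499697] [-2.103  2.132 -0.2  ] 416.55650194878035 278.2825987900781 214.09169546415214
```

View pics/scene.png

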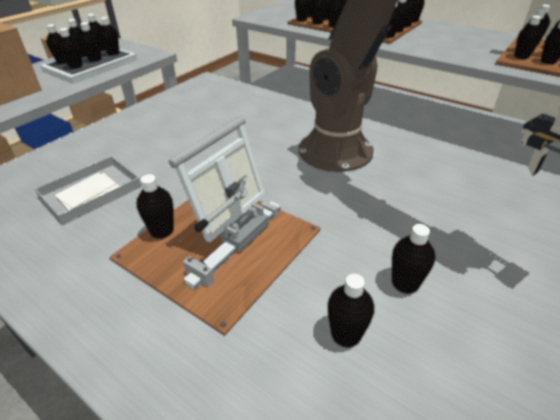

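View pics/top.png

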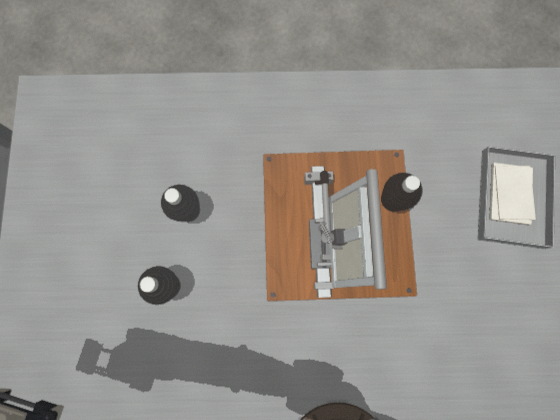

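The scene view shows the wooden base with the rail and the end stop block near (200,268) away from the robot. The board leans towards bottle1, which is at (155,210). In the top view the base corners are about (265,153), (403,150), (416,296) and (268,300). The end stop is at (318,176), the hand rail runs from (373,172) to (380,288), and bottle1 is at (402,190).

```bash
cat >> h.py <<'E'
def station(im):
    p=world(im); hsv=cv2.cvtColor(im["pixels"],cv2.COLOR_RGB2HSV)
    m=(hsv[...,1]>90)&(hsv[...,0]<20)&(abs(p[...,2]-.012)<.012)&(abs(p[...,0]-.55)<.35)&(abs(p[...,1])<.35)
    return p,m
E
python3 - <<'E'
from h import *
for n in("top","scene"):
    im=dict(np.load(f"pics/{n}.npz"));p,m=station(im)
    m=cv2.morphologyEx(m.astype(np.uint8),cv2.MORPH_OPEN,np.ones((3,3)))>0
    q=p[m];r=cv2.minAreaRect((q[:,:2]*1000).astype(np.float32))
    print(n,m.sum(),"wood z",np.median(q[:,2]),r);c=cv2.boxPoints(r);print(c.round(1).tolist())
    g=(p[...,2]>.2)&(p[...,2]<.32)&(abs(p[...,0]-.5)<.25)&(p[...,1]<.12)&(p[...,1]>-.15)&(im["z_map"]>0)
    h=p[g]; zt=np.percentile(h[:,2],99.); h=h[h[:,2]>zt-.008]
    print("rail top z",zt,"x",np.percentile(h[:,0],[0,1,50,99,100]).round(3))
    k=np.polyfit(h[:,0],h[:,1],1);print("y=",k)
    d=(im["pixels"].max(-1)<60)&(p[...,2]>.03)&(p[...,0]>.4)&(p[...,0]<.85)&(abs(p[...,1])<.3)&(im["z_map"]>0)
    nn,l,st,ce=cv2.connectedComponentsWithStats(d.astype(np.uint8))
    for i in range(1,nn):
        if st[i,4]>15: print(ce[i].round(),st[i,4],np.median(p[l==i],0).round(3),p[l==i].min(0).round(3),p[l==i].max(0).round(3))
E
```

```text
top 12087 wood z 0.011268585170881362 ((552.5174560546875, -16.436874389648438), (377.67376708984375, 368.4617919921875), 1.10306978225708)
[[360.20001220703125, 164.10000610351562], [367.29998779296875, -204.3000030517578], [744.9000244140625, -197.0], [737.7999877929688, 171.39999389648438]]
rail top z 0.27337939154572577 x [0.381 0.383 0.491 0.608 0.612]
y= [ 0.01931369 -0.06388251]
[399. 195.] 807 [ 0.59  -0.141  0.125] [ 0.565 -0.193  0.032] [ 0.648 -0.116  0.154]
scene 10895 wood z 0.012280268053852517 ((557.10205078125, -14.950103759765625), (375.7595520019531, 369.9859313964844), 1.2525323629379272)
[[365.20001220703125, 165.89999389648438], [373.29998779296875, -204.0], [749.0, -195.8000030517578], [740.9000244140625, 174.10000610351562]]
rail top z 0.27327713592284536 x [0.382 0.387 0.516 0.615 0.616]
y= [ 0.01806642 -0.05978208]
[156. 211.] 1287 [ 0.629 -0.132  0.109] [ 0.581 -0.176  0.03 ] [ 0.654 -0.114  0.15 ]
[200. 226.] 85 [0.64  0.034 0.154] [0.624 0.027 0.143] [0.65  0.038 0.159]
```

Run:
```python
import cv2
a=cv2.imread("pics/scene.png")[110:300,100:330];b=cv2.imread("pics/top.png")[145:305,255:425]
a=cv2.resize(a,(0,0),fx=2.2,fy=2.2,interpolation=3);b=cv2.resize(b,(0,0),fx=1.7,fy=1.7,interpolation=3)
import numpy as np
o=np.zeros((600,800,3),np.uint8);o[:a.shape[0],:a.shape[1]]=a;o[:b.shape[0],510:510+b.shape[1]]=b
cv2.imwrite("pics/crop.png",o)
```

```text
(no output)
```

View pics/crop.png

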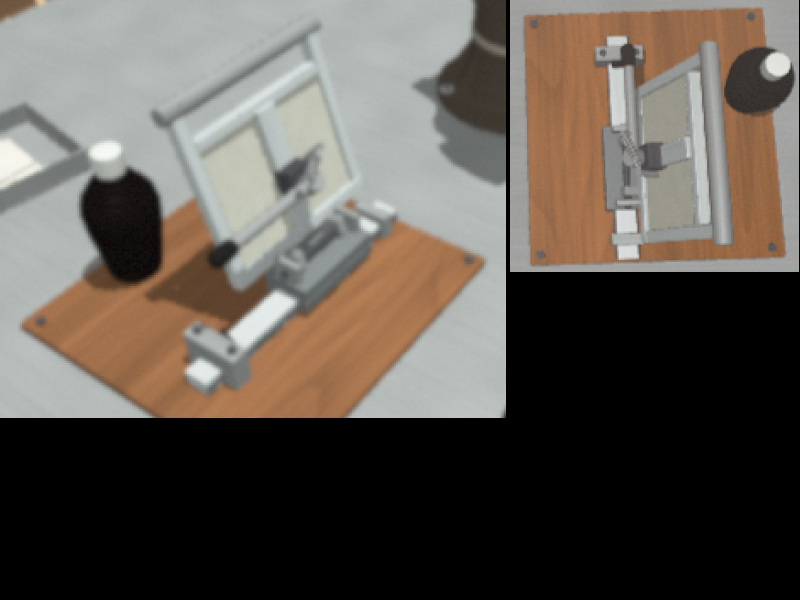

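The crop shows the kickstand folded along the board's back, with its black foot at about (222,250), and the end stop at (215,350). In the top view the foot lies just over the stop, at (627,55). My fits put the station origin at about world (0.590, 0.030) with a yaw of +0.02 rad. The carriage value is about 0.03. The hand rail middle is at about (0.498, -0.053, 0.262), which agrees with the height given.

First I raise the tool and square it to the station.

Call:
arm_command --targets '[[[0, 0, -0.055, 0, 0, -0.16], [0, 0, -0.055, 0, 0, -0.157], [0, 0, -0.01, 0, 0, 0], [0, 0, 0, 0, 0, 0]]]' --jaw 0.09

```text
clock: 0.6
position: [0.1829, 0.5977, 0.3657]
ee_rot: [-0.03, 3.141, 0.001]
force: [0.3, 0.5, -0.5]
width: 0.978
gripper_force: 0.0
```

```bash
cat >> h.py <<'E'
O=np.array([.590,.030,0]);YAW=.0206
S=R.from_euler("z",YAW)
def to(st,tilt=0):
    """tool-frame shift (m) and turn to reach station point st; tool y=station y, leaning tilt back about station y towards +x"""
    s=arm.observe();P=np.array(s["position"]);T=R.from_rotvec(s["ee_rot"])
    B=R.from_matrix(np.array([[-1,0,0],[0,1,0],[0,0,-1]]).T)
    G=S*R.from_euler("y",tilt)*B
    w=O+S.apply(st)
    print("t",round(float(s["clock"]),2),"station pos",S.inv().apply(P-O).round(4),"toolz",S.inv().apply(T.apply([0,0,1])).round(3),"F(st)",S.inv().apply(s["force"]).round(1),"w",round(float(s["width"]),3),"g",round(float(s["gripper_force"]),1))
    print(" shift now-axes",T.inv().apply(w-P).round(4)," final-axes",G.inv().apply(w-P).round(4)," turn",(T.inv()*G).as_rotvec().round(3))
E
python3 -c "
from h import *
to([-.092,-.0826,.36])"
```

```text
t 0.6 station pos [-0.3954  0.576   0.3657] toolz [ 0.  0. -1.] F(st) [ 0.4  0.5 -0.5] w 0.978 g 0.0
 shift now-axes [-0.3045 -0.658   0.0054]  final-axes [-0.3034 -0.6586  0.0057]  turn [ 0.     0.    -0.002]
```

Call:
arm_command --targets '[[[-0.022, -0.045, 0, 0, 0, 0], [-0.022, -0.045, 0, 0, 0, 0], [-0.022, -0.045, 0, 0, 0, 0], [-0.022, -0.045, 0, 0, 0, 0], [-0.022, -0.045, 0, 0, 0, 0], [-0.022, -0.045, 0, 0, 0, 0], [-0.022, -0.045, 0, 0, 0, 0], [-0.022, -0.045, 0, 0, 0, 0], [-0.022, -0.045, 0, 0, 0, 0], [-0.022, -0.045, 0, 0, 0, 0]]]'

```text
clock: 1.85
position: [0.4115, 0.1503, 0.3639]
ee_rot: [0.03, -3.139, 0.002]
force: [0.6, 0.3, 0.1]
width: 0.982
gripper_force: 0.0
```

Call:
arm_command --targets '[[[-0.022, -0.045, 0, 0, 0, 0], [-0.022, -0.045, 0, 0, 0, 0], [-0.022, -0.045, 0, 0, 0, 0], [-0.018, -0.04, 0, 0, 0, 0], [0, 0, 0, 0, 0, 0], [0, 0, 0, 0, 0, 0]]]'

```text
clock: 2.6
position: [0.4985, -0.0204, 0.3642]
ee_rot: [0.031, -3.139, 0.0]
force: [-0.1, 1.0, -1.0]
width: 0.978
gripper_force: 0.0
```

```bash
python3 -c "
from h import *
to([-.092,-.0826,.2615])
im=arm.get_image('wrist');cv2.imwrite('pics/w1.png',im['pixels'][:,:,::-1])
s=arm.observe();T=R.from_rotvec(s['ee_rot']);M=np.array(im['T_tool_cam'])
im['rotation']=T.as_matrix()@M[:3,:3];im['xyz']=T.apply(M[:3,3])+s['position']
p=S.inv().apply((world(im)-O).reshape(-1,3)).reshape(420,560,3)
g=(p[...,2]>.255)&(p[...,2]<.29)&(im['z_map']>0)&(abs(p[...,1]+.08)<.03)
h=p[g];print(g.sum(),h.min(0).round(4),h.max(0).round(4),np.median(h,0).round(4),np.polyfit(h[:,0],h[:,1],1))
"
```

```text
t 2.6 station pos [-0.0925 -0.0485  0.3642] toolz [-0.003 -0.    -1.   ] F(st) [-0.1  1.  -1. ] w 0.978 g 0.0
 shift now-axes [-0.0008 -0.0341  0.1027]  final-axes [-0.0005 -0.0341  0.1027]  turn [-0.    -0.003 -0.001]
8211 [-0.208  -0.0948  0.2552] [ 0.0069 -0.0728  0.2752] [-0.1305 -0.0823  0.2715] [ 0.00172426 -0.08238397]
```

View pics/w1.png

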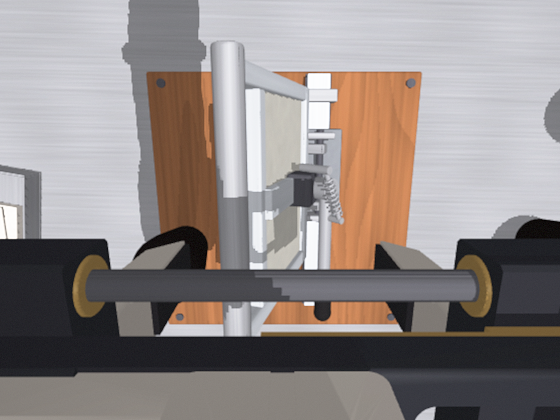

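The wrist view shows the hand rail vertical at about column 230, spanning rows 45–330, and the kickstand foot at (322,312). The rail fits y = -0.082, z = 0.2615 and middle x = -0.092 as predicted. I'll descend and grip it.

Call:
arm_command --targets '[[[0, -0.017, 0, 0, 0, 0], [0, -0.017, 0, 0, 0, 0], [0, 0, 0.03, 0, 0, 0], [0, 0, 0.03, 0, 0, 0], [0, 0, 0.03, 0, 0, 0], [0, 0, 0.013, 0, 0, 0], [0, 0, 0, 0, 0, 0]]]'

```text
clock: 3.52
position: [0.4996, -0.0543, 0.2623]
ee_rot: [0.033, -3.14, -0.0]
force: [0.1, 0.8, -0.1]
width: 0.981
gripper_force: 0.0
```

Call:
arm_command --targets '[[[0, 0, 0, 0, 0, 0], [0, 0, 0, 0, 0, 0], [0, 0, 0, 0, 0, 0], [0, 0, 0, 0, 0, 0], [0, 0, 0, 0, 0, 0], [0, 0, 0, 0, 0, 0], [0, 0, 0, 0, 0, 0], [0, 0, 0, 0, 0, 0]]]' --jaw 0.01 --newtons 25

```text
clock: 4.53
position: [0.5, -0.0554, 0.2627]
ee_rot: [-0.031, 3.141, -0.001]
force: [-0.2, -1.5, -1.1]
width: 0.233
gripper_force: 25.0
```

```bash
python3 -c "
from h import *
to([-.0,-.0826,.2615])"
```

```text
t 4.53 station pos [-0.0917 -0.0835  0.2627] toolz [ 0. -0. -1.] F(st) [-0.2 -1.5 -1.1] w 0.233 g 25.0
 shift now-axes [-0.0917  0.001   0.0012]  final-axes [-0.0917  0.0009  0.0012]  turn [-0.     0.    -0.001]
```

The grip is on a 21 mm bar, as expected. Now I slide it home.

Call:
arm_command --targets '[[[-0.012, 0, 0, 0, 0, 0], [-0.015, 0, 0, 0, 0, 0], [-0.015, 0, 0, 0, 0, 0], [-0.015, 0, 0, 0, 0, 0], [-0.015, 0, 0, 0, 0, 0], [-0.01, 0, 0, 0, 0, 0], [-0.006, 0, 0, 0, 0, 0], [-0.004, 0, 0, 0, 0, 0], [-0.002, 0, 0, 0, 0, 0], [0, 0, 0, 0, 0, 0]]]'

```text
clock: 5.78
position: [0.5912, -0.0541, 0.2625]
ee_rot: [0.029, -3.136, -0.0]
force: [-15.1, -4.0, 8.7]
width: 0.23
gripper_force: 25.0
```

```bash
python3 -c "
from h import *
to([-.0,-.0826,.2615])"
```

```text
t 5.78 station pos [-0.0006 -0.0841  0.2625] toolz [-0.006  0.    -1.   ] F(st) [-15.2  -3.7   8.7] w 0.23 g 25.0
 shift now-axes [-0.0006  0.0015  0.001 ]  final-axes [-0.0006  0.0015  0.001 ]  turn [ 0.    -0.006 -0.002]
```

The 15 N opposing force (friction is only about 4 N) shows it has reached the stop. I'll hold briefly, then release, rise and check with the wrist camera.

Call:
arm_command --targets '[[[-0.001, 0, 0, 0, 0, 0], [0, 0, 0, 0, 0, 0], [0, 0, 0, 0, 0, 0]]]'

```text
clock: 6.15
position: [0.5913, -0.0541, 0.2624]
ee_rot: [0.029, -3.134, -0.001]
force: [-17.6, -4.3, 11.0]
width: 0.225
gripper_force: 25.0
```

Call:
arm_command --targets '[[[0, 0, 0, 0, 0, 0], [0, 0, 0, 0, 0, 0], [0, 0, 0, 0, 0, 0], [0, 0, 0, 0, 0, 0], [0, 0, -0.02, 0, 0, 0], [0, 0, -0.04, 0, 0, 0], [0, 0, -0.04, 0, 0, 0], [0, 0, 0, 0, 0, 0], [0, 0, 0, 0, 0, 0]]]' --jaw 0.09

```text
clock: 7.28
position: [0.5948, -0.053, 0.3621]
ee_rot: [0.032, -3.141, -0.0]
force: [-0.1, 0.2, 0.4]
width: 0.979
gripper_force: 0.0
```

```bash
cat >> h.py <<'E'
def wrist(name):
    s=arm.observe();im=arm.get_image('wrist');cv2.imwrite(f'pics/{name}.png',im['pixels'][:,:,::-1])
    T=R.from_rotvec(s['ee_rot']);M=np.array(im['T_tool_cam'])
    im['rotation']=T.as_matrix()@M[:3,:3];im['xyz']=T.apply(M[:3,3])+s['position']
    return im,S.inv().apply((world(im)-O).reshape(-1,3)).reshape(420,560,3)
E
python3 -c "
from h import *
im,p=wrist('w2')
g=(p[...,2]>.255)&(p[...,2]<.29)&(im['z_map']>0)&(abs(p[...,1]+.08)<.03)
h=p[g];print('rail',h.min(0).round(4),h.max(0).round(4),np.median(h,0).round(4))
im=arm.get_image('top');p=S.inv().apply((world(im)-O).reshape(-1,3)).reshape(420,560,3)
d=(im['pixels'].max(-1)<70)&(p[...,2]>.13)&(p[...,2]<.18)&(abs(p[...,0]-.14)<.05)&(abs(p[...,1])<.05)
print('foot',d.sum(),np.median(p[d],0) if d.sum() else 0)
to([.135,-.0,.30],.5)"
```

```text
rail [-0.1176 -0.0951  0.2632] [ 0.0924 -0.0738  0.2748] [-0.0402 -0.0843  0.2713]
foot 0 0
t 7.38 station pos [ 0.0028 -0.083   0.3614] toolz [-0.002  0.    -1.   ] F(st) [ 0.5 -0.  -0.2] w 0.982 g 0.0
 shift now-axes [-0.1323  0.083   0.0612]  final-axes [-0.1455  0.083  -0.0095]  turn [ 0.     0.498 -0.   ]
```

The rail end moved by 0.090 m, so the carriage is home. Next I close the fingers, move out beyond the board's side and tilt the gripper away from the hand rail.

Call:
arm_command --targets '[[[-0.03, 0.015, 0, 0, 0, 0], [-0.035, 0.02, 0, 0, 0, 0], [-0.035, 0.02, 0, 0, 0, 0], [-0.035, 0.02, 0, 0, 0, 0], [-0.015, 0.013, 0, 0, 0, 0], [0, 0, 0, 0, 0.15, 0], [0, 0, 0, 0, 0.15, 0], [0, 0, 0, 0, 0.15, 0], [0, 0, 0, 0, 0.15, 0], [0, 0, 0, 0, 0, 0]]]' --jaw 0 --newtons 20

```text
clock: 8.62
position: [0.737, 0.0222, 0.4495]
ee_rot: [-0.137, -2.97, -0.185]
force: [-0.3, 0.6, 0.1]
width: 0.007
gripper_force: 0.0
```

```bash
python3 -c "
from h import *
to([.128,.006,.195],.6)
print(np.round(arm.observe()['joints'],2))
im,p=wrist('w3')"
```

```text
t 8.62 station pos [ 0.1468 -0.0108  0.4495] toolz [-0.153  0.134 -0.979] F(st) [-0.3  0.6  0.1] w 0.007 g 0.0
 shift now-axes [-0.0223 -0.0152  0.2544]  final-axes [-0.1282  0.0168  0.2207]  turn [ 0.155  0.437 -0.071]
[-0.19  0.76  0.51  0.6  -0.48  2.    1.54]
```

View pics/w3.png

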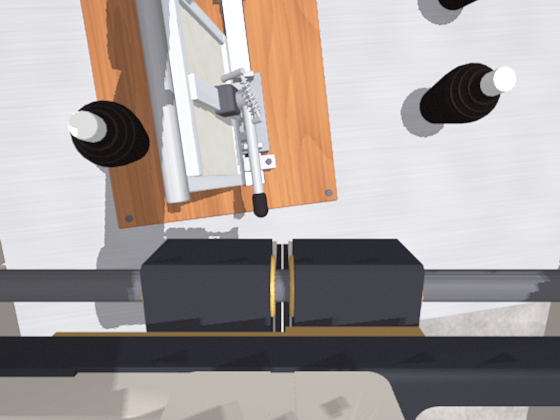

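The wrist view shows the foot at (260,205), beyond the hand rail end at (178,195), with bottle1 at (105,130). Joint 6 reached its limit at this height, so I'll square up, go lower and tilt there.

```bash
python3 -c "
from h import *
to([.17,.006,.31],.15)"
```

```text
t 8.68 station pos [ 0.1469 -0.0093  0.4471] toolz [-0.157  0.134 -0.978] F(st) [-0.2  0.1 -0.8] w 0.007 g 0.0
 shift now-axes [-0.0445  0.002   0.1326]  final-axes [-0.0433  0.0153  0.1321]  turn [ 0.134 -0.016 -0.101]
```

Call:
arm_command --targets '[[[-0.011, 0, 0.033, 0, 0, 0], [-0.011, 0, 0.033, 0, 0, 0], [-0.011, 0, 0.033, 0.067, -0.008, -0.05], [-0.011, 0, 0.033, 0.067, -0.008, -0.05], [0, 0, 0, 0, 0, 0], [0, 0, 0, 0, 0, 0]]]'

```text
clock: 9.43
position: [0.759, 0.0374, 0.3092]
ee_rot: [0.031, -2.989, 0.001]
force: [-0.9, -0.7, 0.5]
width: 0.003
gripper_force: 0.0
```

```bash
python3 -c "
from h import *
to([.165,.006,.26],.5)
print(np.round(arm.observe()['joints'],2))"
```

```text
t 9.43 station pos [0.1691 0.0039 0.3092] toolz [-0.152  0.001 -0.988] F(st) [-0.9 -0.7  0.5] w 0.003 g 0.0
 shift now-axes [-0.0034  0.0021  0.0493]  final-axes [-0.02    0.0021  0.0451]  turn [0.001 0.347 0.   ]
[-0.32  0.79  0.52  0.89 -0.35  1.69  1.67]
```

Call:
arm_command --targets '[[[-0.002, 0.001, 0.025, 0, 0, 0], [-0.002, 0.001, 0.025, 0, 0, 0], [0, 0, 0, 0, 0.09, 0], [0, 0, 0, 0, 0.09, 0], [0, 0, 0, 0, 0.09, 0], [0, 0, 0, 0, 0, 0]]]'

```text
clock: 10.18
position: [0.7554, 0.0379, 0.2569]
ee_rot: [0.028, -2.721, 0.001]
force: [-1.7, -0.6, -0.3]
width: 0.006
gripper_force: 0.0
```

```bash
python3 -c "
from h import *
to([.13,.006,.195],.5)
print(np.round(arm.observe()['joints'],2))"
```

```text
t 10.18 station pos [0.1656 0.0045 0.2569] toolz [-0.408  0.003 -0.913] F(st) [-1.7 -0.5 -0.3] w 0.006 g 0.0
 shift now-axes [0.0072 0.0013 0.071 ]  final-axes [0.0015 0.0015 0.0714]  turn [0.003 0.079 0.001]
[-0.17  1.01  0.28  0.57 -0.24  2.    1.57]
```

Call:
arm_command --targets '[[[0, 0, 0.025, 0, 0, 0], [0, 0.001, 0.025, 0, 0, 0], [0, 0, 0.015, 0, 0.08, 0], [0, 0, 0, 0, 0, 0], [0, 0, 0, 0, 0, 0]]]'

```text
clock: 10.8
position: [0.7283, 0.0392, 0.2009]
ee_rot: [0.028, -2.644, 0.008]
force: [0.8, -1.1, 0.7]
width: 0.006
gripper_force: 0.0
```

```bash
python3 -c "
from h import *
to([.13,.006,.178],.5)
print(np.round(arm.observe()['joints'],2))
im,p=wrist('w4')"
```

```text
t 10.8 station pos [0.1384 0.0064 0.2009] toolz [-0.477 -0.001 -0.879] F(st) [ 0.8 -1.1  0.7] w 0.006 g 0.0
 shift now-axes [-0.0035 -0.0004  0.0241]  final-axes [-0.0036 -0.0004  0.0241]  turn [-0.001  0.003  0.   ]
[-0.19  1.01  0.28  0.72 -0.23  1.93  1.58]
```

View pics/w4.png

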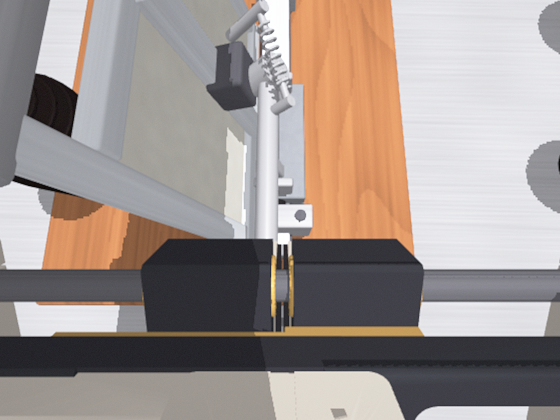

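The wrist view shows the rod running under the fingers at column 262, a little left of the finger centre at 283. The hand rail end is clear on the left. I'll make contact and start along the arc.

Call:
arm_command --targets '[[[-0.002, 0, 0.013, 0, 0, 0], [-0.002, 0, 0.012, 0, 0, 0], [-0.0024, 0.009, 0.009, 0, 0, 0], [-0.0024, 0.009, 0.008, 0, 0, 0], [-0.0024, 0.009, 0.008, 0, 0, 0], [0, 0, 0, 0, 0, 0]]]'

```text
clock: 11.6
position: [0.7126, 0.0682, 0.1486]
ee_rot: [0.032, -2.639, 0.006]
force: [-0.5, 0.8, 1.0]
width: 0.002
gripper_force: 0.0
```

```bash
python3 -c "
from h import *
to([.109,.063,.126],.5)
im,p=wrist('w5')"
```

```text
t 11.6 station pos [0.1234 0.0357 0.1486] toolz [-0.481 -0.    -0.877] F(st) [-0.4  0.8  1. ] w 0.002 g 0.0
 shift now-axes [0.0016 0.0273 0.0268]  final-axes [0.0018 0.0273 0.0268]  turn [-0.    -0.002  0.003]
```

View pics/w5.png

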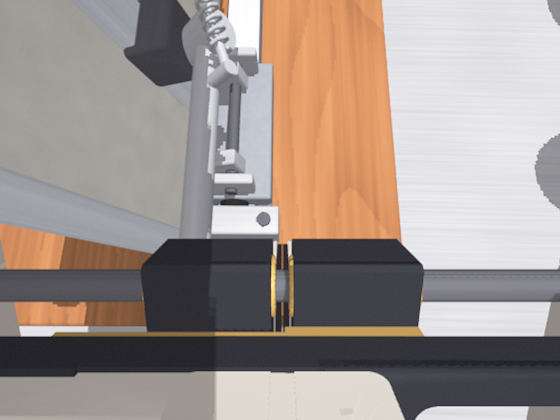

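The fingers read only about 1 N, and the rod at column 195 still looks parallel to the rail, so it may have slipped past the fingers. I'll measure the rod.

```bash
python3 -c "
from h import *
im,p=wrist('w5b')
for v in (110,150,190,225):
    print(v,[(u,*p[v,u].round(3).tolist()) for u in (185,195,205,212)])
for v,u in((245,160),(245,260),(245,300),(245,410),(320,200)): print(v,u,p[v,u].round(3),im['z_map'][v,u])
im=arm.get_image('scene');cv2.imwrite('pics/s2.png',cv2.resize(im['pixels'][100:310,80:360,::-1],(0,0),fx=2.6,fy=2.6,interpolation=3))"
```

```text
110 [(185, 0.01, -0.031, 0.095), (195, 0.045, -0.007, 0.155), (205, 0.046, -0.002, 0.156), (212, 0.046, 0.001, 0.155)]
150 [(185, 0.038, -0.03, 0.092), (195, 0.066, -0.006, 0.155), (205, 0.066, -0.001, 0.156), (212, 0.066, 0.002, 0.155)]
190 [(185, 0.064, -0.029, 0.089), (195, 0.086, -0.004, 0.156), (205, 0.086, 0.0, 0.156), (212, 0.085, 0.003, 0.153)]
225 [(185, 0.102, -0.008, 0.155), (195, 0.102, -0.003, 0.155), (205, 0.101, 0.001, 0.154), (212, 0.101, 0.003, 0.152)]
245 160 [ 0.105 -0.032  0.117] 0.18761627
245 260 [0.12  0.029 0.217] 0.08684609
245 300 [0.12  0.039 0.218] 0.08633249
245 410 [0.086 0.148 0.001] 0.30488512
320 200 [0.138 0.017 0.223] 0.07669283
```

View pics/s2.png

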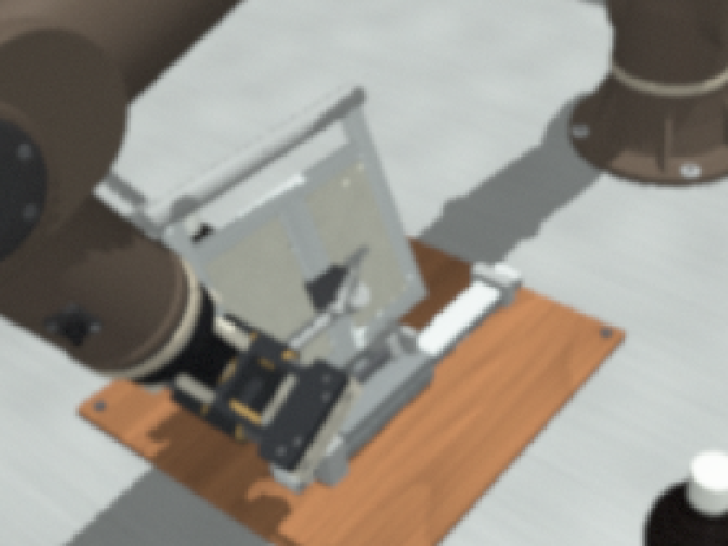

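The scene view shows the gripper beside the rod on its +y side, with the kickstand still folded. The rod measures y = -0.001, top z = 0.155. The fingertips are narrower than I assumed and slipped off. I'll lift and re-centre on the rod, then open the jaws to 11 mm so the 14 mm rod nests in the gap and can't slip sideways.

Call:
arm_command --targets '[[[0, 0, -0.028, 0, 0, 0], [0, 0, -0.028, 0, 0, 0], [0, -0.018, 0, 0, 0, 0], [0, -0.0185, 0, 0, 0, 0], [0, 0, 0, 0, 0, 0], [0, 0, 0, 0, 0, 0]]]' --jaw 0.011 --newtons 40

```text
clock: 12.5
position: [0.7404, 0.0307, 0.1983]
ee_rot: [0.029, -2.64, 0.006]
force: [0.3, 0.3, -0.2]
width: 0.12
gripper_force: 0.0
```

```bash
python3 -c "
from h import *
to([.128,-.0008,.172],.5)"
```

```text
t 12.5 station pos [ 0.1504 -0.0024  0.1983] toolz [-0.481  0.    -0.877] F(st) [ 0.3  0.3 -0.2] w 0.12 g 0.0
 shift now-axes [0.007  0.0016 0.0339]  final-axes [0.007  0.0016 0.0338]  turn [ 0.    -0.002  0.001]
```

Call:
arm_command --targets '[[[0.007, 0.0016, 0.01, 0, 0, 0], [0, 0, 0.012, 0, 0, 0], [0, 0, 0.012, 0, 0, 0], [-0.001, 0.002, 0.003, 0, 0, 0], [-0.001, 0.003, 0.003, 0, 0, 0], [0, 0, 0, 0, 0, 0]]]'

```text
clock: 13.25
position: [0.7171, 0.0374, 0.166]
ee_rot: [0.03, -2.641, 0.007]
force: [-0.8, -1.6, 2.2]
width: 0.118
gripper_force: 1.1
```

```bash
python3 -c "
from h import *
to([.124,.0255,.145],.5)"
```

```text
t 13.25 station pos [0.1272 0.0048 0.166 ] toolz [-0.48  -0.    -0.877] F(st) [-0.9 -1.5  2.2] w 0.118 g 1.1
 shift now-axes [-0.0073  0.0207  0.02  ]  final-axes [-0.0072  0.0207  0.02  ]  turn [-0.    -0.001  0.002]
```

Contact is good, with force in both y and z. Now I follow the arc.

Call:
arm_command --targets '[[[-0.0018, 0.0053, 0.005, 0, 0, 0], [-0.0018, 0.0053, 0.005, 0, 0, 0], [-0.0018, 0.0053, 0.005, 0, 0, 0], [-0.0018, 0.0053, 0.005, 0, 0, 0], [0, 0, 0, 0, 0, 0]]]'

```text
clock: 13.88
position: [0.7126, 0.059, 0.1445]
ee_rot: [0.031, -2.639, 0.006]
force: [-2.7, -0.7, 5.5]
width: 0.122
gripper_force: 3.0
```

```bash
cat >> h.py <<'E'
def to2(st,tilt,yaw):
    global S
    s=arm.observe();P=np.array(s["position"]);T=R.from_rotvec(s["ee_rot"])
    B=R.from_matrix(np.diag([-1.,1,-1]))
    G=S*R.from_euler("z",yaw)*R.from_euler("y",tilt)*B
    print("to2 shift",T.inv().apply(O+S.apply(st)-P).round(4),"turn",(T.inv()*G).as_rotvec().round(3))
def rod(name):
    """points of the steel rod seen by the wrist camera: above z .05, behind board, not fingers"""
    im,p=wrist(name); return im,p
E
python3 -c "
from h import *
to([.12,.033,.14],.5)
to2([.109,.052,.122],.5,.3)
im,p=wrist('w6')
g=(p[...,2]>.10)&(p[...,2]<.16)&(p[...,1]>-.012)&(p[...,1]<.05)&(p[...,0]>.05)&(p[...,0]<.11)&(im['z_map']>.12)
h=p[g]
for x in(.055,.065,.075,.085,.095,.105):
    k=h[abs(h[:,0]-x)<.004]
    if len(k): i=k[k[:,2]>np.percentile(k[:,2],80)];print(x,len(k),np.median(i,0).round(4))"
```

```text
t 13.88 station pos [0.1232 0.0264 0.1445] toolz [-0.482 -0.    -0.876] F(st) [-2.7 -0.6  5.5] w 0.122 g 3.0
 shift now-axes [0.0006 0.0066 0.0055]  final-axes [0.0006 0.0066 0.0055]  turn [-0.    -0.003  0.003]
to2 shift [0.0015 0.0256 0.0266] turn [ 0.144 -0.002 -0.26 ]
0.055 453 [0.0534 0.01   0.1439]
0.065 456 [0.0632 0.012  0.1416]
0.075 464 [0.0731 0.0145 0.1393]
0.085 473 [0.0832 0.0166 0.1371]
0.095 465 [0.0928 0.0195 0.1347]
0.105 578 [0.1081 0.032  0.1385]
```

The rod is nested and at q of about 0.32. I'll continue, now yawing with the rod.

Call:
arm_command --targets '[[[0.0003, 0.005, 0.0053, 0.028, 0, -0.052], [0.0003, 0.005, 0.0053, 0.028, 0, -0.052], [0.0003, 0.005, 0.0053, 0.028, 0, -0.052], [0.0003, 0.005, 0.0053, 0.028, 0, -0.052], [0, 0.005, 0.0053, 0.028, 0, -0.052], [0, 0, 0, 0, 0, 0]]]'

```text
clock: 14.68
position: [0.6965, 0.0828, 0.1224]
ee_rot: [0.422, -2.613, 0.102]
force: [3.1, 6.2, 5.1]
width: 0.121
gripper_force: 4.7
```

```bash
python3 -c "
from h import *
to([.12,.033,.14],.5)
to2([.088,.074,.098],.5,.5)
im,p=wrist('w7')
g=(p[...,2]>.08)&(p[...,2]<.16)&(p[...,1]>-.012)&(p[...,1]<.06)&(p[...,0]>.03)&(p[...,0]<.11)&(im['z_map']>.12)
h=p[g]
for x in(.035,.045,.055,.065,.075,.085,.095,.105):
    k=h[abs(h[:,0]-x)<.004]
    if len(k): i=k[k[:,2]>np.percentile(k[:,2],80)];print(x,len(k),np.median(i,0).round(4))"
```

```text
t 14.68 station pos [0.1076 0.0505 0.1224] toolz [-0.458 -0.137 -0.878] F(st) [3.3 6.1 5.1] w 0.121 g 4.7
 shift now-axes [ 0.0026 -0.0204 -0.0187]  final-axes [-0.0025 -0.0175 -0.0214]  turn [-0.14   0.001  0.264]
to2 shift [-0.0014  0.0281  0.0272] turn [ 0.1    0.002 -0.175]
0.035 673 [0.0324 0.0124 0.1407]
0.045 644 [0.0425 0.0179 0.1359]
0.055 613 [0.0525 0.0226 0.1312]
0.065 601 [0.0624 0.0279 0.1266]
0.075 585 [0.0725 0.0328 0.1218]
0.085 581 [0.0825 0.0382 0.1171]
0.095 825 [0.0964 0.0559 0.1261]
0.105 390 [0.106  0.0424 0.1383]
```

The rod is at q of about 0.61. I'll continue past dead centre.

Call:
arm_command --targets '[[[0, 0.006, 0.0055, 0.02, 0, -0.035], [0, 0.006, 0.0055, 0.02, 0, -0.035], [0, 0.006, 0.0055, 0.02, 0, -0.035], [0, 0.006, 0.0055, 0.02, 0, -0.035], [0, 0.006, 0.0055, 0.02, 0, -0.035], [0, 0, 0, 0, 0, 0]]]'

```text
clock: 15.48
position: [0.6722, 0.1048, 0.0983]
ee_rot: [0.681, -2.565, 0.173]
force: [0.3, 6.8, 4.8]
width: 0.12
gripper_force: 4.7
```

```bash
cat >> h.py <<'E'
def q(name):
    im,p=wrist(name)
    g=(p[...,2]>.06)&(p[...,2]<.16)&(p[...,1]>-.012)&(p[...,1]<.11)&(p[...,0]>-.03)&(p[...,0]<.11)&(im['z_map']>.12)
    h=p[g]
    for x in np.arange(.005,.1,.01):
        k=h[abs(h[:,0]-x)<.004]
        if len(k): i=k[k[:,2]>np.percentile(k[:,2],80)];print(round(x,3),len(k),np.median(i,0).round(4))
E
python3 -c "
from h import *
to([.12,.033,.14],.5)
to2([.07,.088,.085],.5,.5)
q('w8')"
```

```text
t 15.47 station pos [0.0837 0.073  0.0983] toolz [-0.421 -0.229 -0.878] F(st) [0.4 6.8 4.8] w 0.12 g 4.7
 shift now-axes [ 0.0088 -0.0525 -0.0427]  final-axes [-0.0119 -0.04   -0.054 ]  turn [-0.238  0.001  0.438]
to2 shift [-0.0021  0.0197  0.0141] turn [ 0.001  0.001 -0.001]
0.005 595 [0.0078 0.0235 0.1513]
0.015 2373 [0.0141 0.0309 0.149 ]
0.025 1326 [0.0223 0.0213 0.1358]
0.035 1592 [0.0327 0.0301 0.1256]
0.045 1172 [0.0426 0.0388 0.1163]
0.055 1514 [0.0529 0.0481 0.1063]
0.065 832 [0.0625 0.0566 0.0978]
0.075 933 [0.0751 0.0769 0.1088]
0.085 172 [0.0853 0.0632 0.1144]
0.095 448 [0.0966 0.0729 0.124 ]
```

The rod is past dead centre (q of about 0.9) and pushing on the +y finger. I'll go a bit further and then lift off.

Call:
arm_command --targets '[[[0, 0.007, 0.005, 0, 0, 0], [0, 0.007, 0.005, 0, 0, 0], [0, 0.004, 0, 0, 0, 0], [0.004, 0, -0.008, 0, 0, 0], [0.008, 0, -0.018, 0, 0, 0], [0.008, 0, -0.018, 0, 0, 0], [0, 0, 0, 0, 0, 0], [0, 0, 0, 0, 0, 0]]]'

```text
clock: 16.52
position: [0.6624, 0.1183, 0.1377]
ee_rot: [0.68, -2.565, 0.176]
force: [-1.0, 0.3, 0.0]
width: 0.117
gripper_force: 0.0
```

```bash
python3 -c "
from h import *
to([.12,.033,.14],.5)
q('w9')
im=arm.get_image('scene');cv2.imwrite('pics/s3.png',cv2.resize(im['pixels'][100:310,80:360,::-1],(0,0),fx=2.6,fy=2.6,interpolation=3))"
```

```text
t 16.52 station pos [0.0742 0.0868 0.1377] toolz [-0.42  -0.23  -0.878] F(st) [-1.   0.3  0. ] w 0.117 g 0.0
 shift now-axes [-0.0117 -0.0691 -0.0089]  final-axes [-0.0391 -0.0538 -0.024 ]  turn [-0.24   0.     0.437]
0.005 1486 [ 0.0054 -0.0022  0.158 ]
0.015 143 [ 0.014  -0.0013  0.0675]
0.025 117 [ 0.0242 -0.0014  0.0677]
0.035 403 [ 0.0349 -0.0007  0.0776]
0.045 228 [0.0482 0.002  0.0769]
0.055 549 [0.057  0.0881 0.1331]
0.065 433 [0.0671 0.0916 0.1515]
0.075 203 [0.0756 0.077  0.1538]
0.085 110 [0.087  0.1006 0.1598]
0.095 67 [0.0933 0.0889 0.1598]
```

View pics/s3.png

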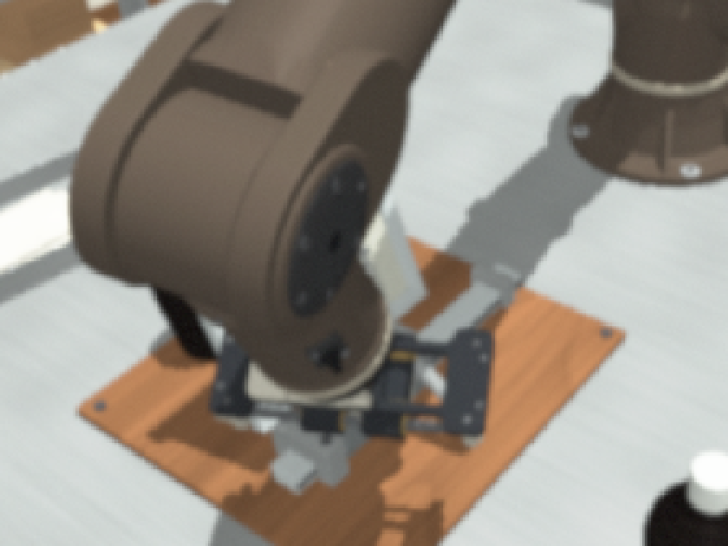

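The scene view is mostly blocked by the wrist. The rod has left its old line in the wrist depth, so the kickstand has snapped. I'll retreat up and outward.

Call:
arm_command --targets '[[[0, 0, -0.04, 0, 0, 0], [0, 0, -0.05, 0, 0, 0], [0, 0, -0.05, 0, -0.08, 0], [0, 0, -0.04, 0, -0.1, 0], [0, 0, -0.03, 0, -0.1, 0], [0, 0, 0, 0, 0, 0]]]' --jaw 0.09

```text
clock: 17.38
position: [0.7436, 0.1641, 0.3298]
ee_rot: [0.752, -2.837, 0.085]
force: [0.2, -0.2, -0.1]
width: 0.723
gripper_force: 0.0
```

```bash
python3 -c "
from h import *
to([.04,.03,.365],.0)"
```

```text
t 17.38 station pos [0.1563 0.1309 0.3298] toolz [-0.184 -0.104 -0.977] F(st) [ 0.1 -0.2 -0.1] w 0.723 g 0.0
 shift now-axes [ 0.1544 -0.0333 -0.0025]  final-axes [ 0.1163 -0.1009 -0.0352]  turn [-0.056 -0.208  0.495]
```

Call:
arm_command --targets '[[[0, 0, -0.008, -0.011, -0.042, 0.099], [0, 0, -0.008, -0.011, -0.042, 0.099], [0, 0, -0.007, -0.011, -0.042, 0.099], [0, 0, -0.007, -0.011, -0.042, 0.099], [0, 0, -0.006, -0.011, -0.042, 0.099], [0.03, -0.026, 0, 0, 0, 0], [0.03, -0.026, 0, 0, 0, 0], [0.03, -0.026, 0, 0, 0, 0], [0.026, -0.023, 0, 0, 0, 0], [0, 0, 0, 0, 0, 0]]]'

```text
clock: 18.62
position: [0.632, 0.0608, 0.3614]
ee_rot: [0.029, -3.134, 0.006]
force: [0.1, 0.5, 0.5]
width: 0.98
gripper_force: 0.0
```

```bash
python3 -c "
from h import *
to([0,-.0826,.2615],.0)
im,p=wrist('w10')
g=(p[...,2]>.25)&(p[...,2]<.29)&(im['z_map']>.0)&(abs(p[...,1]+.08)<.03)
h=p[g];print('rail',h.min(0).round(4),h.max(0).round(4),np.median(h,0).round(4))
g=(p[...,2]>.035)&(p[...,2]<.15)&(p[...,1]>.035)&(p[...,1]<.14)&(im['z_map']>.1)&(abs(p[...,0])<.1)
h=p[g];print(len(h))
for y in np.arange(.04,.13,.015):
    k=h[abs(h[:,1]-y)<.004]
    if len(k): print(round(y,3),len(k),np.median(k,0).round(4))"
```

```text
t 18.62 station pos [0.0426 0.0299 0.3614] toolz [-0.007 -0.004 -1.   ] F(st) [0.1 0.5 0.5] w 0.98 g 0.0
 shift now-axes [ 0.0417 -0.1123  0.1006]  final-axes [ 0.0426 -0.1125  0.0999]  turn [-0.004 -0.007 -0.002]
rail [-0.1011 -0.0931  0.25  ] [ 0.0783 -0.0718  0.2747] [-0.0233 -0.08    0.2709]
779
0.04 92 [-0.0086  0.0402  0.1159]
0.055 84 [-0.0105  0.0552  0.1022]
0.07 82 [-0.0124  0.07    0.0884]
0.085 88 [-0.0155  0.0856  0.0735]
0.1 90 [-0.0171  0.1002  0.0635]
```

View pics/w10.png

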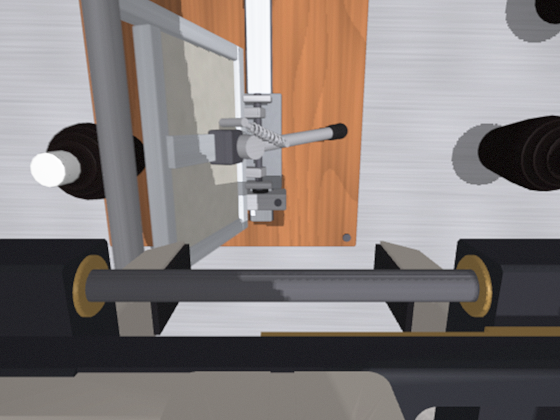

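The wrist view shows the kickstand swung out, with its foot at (338,131), and the hand rail at columns 100–125. The rod's slope gives q of about 1.67, so it is fully down. Now I grip the hand rail again.

Call:
arm_command --targets '[[[0.02, -0.035, 0, 0, -0.003, 0], [0.02, -0.04, 0, -0.004, -0.004, 0], [0.003, -0.0375, 0, 0, 0, 0], [0, 0, 0, 0, 0, 0], [0, 0, 0.03, 0, 0, 0], [0, 0, 0.035, 0, 0, 0], [0, 0, 0.025, 0, 0, 0], [0, 0, 0.01, 0, 0, 0], [0, 0, 0, 0, 0, 0]]]'

```text
clock: 19.8
position: [0.5936, -0.0489, 0.2615]
ee_rot: [-0.036, 3.141, 0.003]
force: [-0.3, 1.0, 1.1]
width: 0.984
gripper_force: 0.0
```

Call:
arm_command --targets '[[[0, 0, 0, 0, 0, 0], [0, 0, 0, 0, 0, 0], [0, 0, 0, 0, 0, 0], [0, 0, 0, 0, 0, 0], [0, 0, 0, 0, 0, 0], [0, 0, 0, 0, 0, 0], [0, 0, 0, 0, 0, 0]]]' --jaw 0.01 --newtons 30

```text
clock: 20.68
position: [0.5935, -0.0504, 0.2623]
ee_rot: [-0.034, 3.139, 0.002]
force: [-1.0, -3.0, 1.5]
width: 0.269
gripper_force: 1.2
```

```bash
python3 -c "
from h import *
to([0.003,-.0623,.2687],.0)"
```

```text
t 20.68 station pos [ 0.0018 -0.0804  0.2623] toolz [ 0.003  0.001 -1.   ] F(st) [-1.  -3.   1.5] w 0.269 g 1.2
 shift now-axes [-0.0012  0.0181 -0.0064]  final-axes [-0.0012  0.0181 -0.0064]  turn [0.001 0.003 0.001]
```

Just contacting, so I'll let the grip close and push +x to make sure the carriage is home.

Call:
arm_command --targets '[[[0, 0, 0, 0, 0, 0], [0, 0, 0, 0, 0, 0], [-0.002, 0, 0, 0, 0, 0], [-0.002, 0, 0, 0, 0, 0], [0, 0, 0, 0, 0, 0]]]'

```text
clock: 21.3
position: [0.5942, -0.0516, 0.2619]
ee_rot: [0.031, -3.137, -0.001]
force: [-14.5, -5.8, 10.5]
width: 0.234
gripper_force: 30.0
```

```bash
python3 -c "
from h import *
to([0.003,-.0623,.2687],.0)"
```

```text
t 21.3 station pos [ 0.0025 -0.0816  0.2619] toolz [-0.004  0.001 -1.   ] F(st) [-14.6  -5.5  10.5] w 0.234 g 30.0
 shift now-axes [-0.0004  0.0193 -0.0068]  final-axes [-0.0005  0.0193 -0.0068]  turn [ 0.001 -0.004 -0.001]
```

It is at the stop with 14 N. Now I draw the board up along its arc to just short of upright.

Call:
arm_command --targets '[[[0.001, 0.007, -0.0028, 0, 0, 0], [0, 0.007, -0.0024, 0, 0, 0], [0, 0.007, -0.0022, 0, 0, 0], [0, 0.007, -0.002, 0, 0, 0], [0, 0.007, -0.0016, 0, 0, 0], [0, 0.007, -0.0013, 0, 0, 0], [0, 0.007, -0.001, 0, 0, 0], [0, 0.006, -0.0007, 0, 0, 0], [0, 0, 0, 0, 0, 0]]]'

```text
clock: 22.42
position: [0.5945, 0.0057, 0.2761]
ee_rot: [-0.036, 3.141, 0.003]
force: [-3.9, -2.8, 3.3]
width: 0.231
gripper_force: 30.0
```

```bash
python3 -c "
from h import *
to([0.003,-.02,.277],.0)"
```

```text
t 22.43 station pos [ 0.004  -0.0244  0.2761] toolz [ 0.001  0.002 -1.   ] F(st) [-4.  -2.7  3.3] w 0.231 g 30.0
 shift now-axes [ 0.001   0.0044 -0.0009]  final-axes [ 0.001   0.0044 -0.0009]  turn [0.002 0.001 0.002]
```

Call:
arm_command --targets '[[[0, 0.002, -0.0002, 0, 0, 0], [0, 0.002, -0.0002, 0, 0, 0], [0, 0.0015, 0, 0, 0, 0], [0, 0, 0, 0, 0, 0], [0, 0, 0, 0, 0, 0]]]'

```text
clock: 23.05
position: [0.5945, 0.0097, 0.2765]
ee_rot: [-0.033, 3.14, 0.001]
force: [-4.4, -4.8, 3.5]
width: 0.228
gripper_force: 30.0
```

```bash
python3 -c "
from h import *
to([0.003,-.02,.277],.0)"
```

```text
t 23.05 station pos [ 0.0041 -0.0204  0.2765] toolz [ 0.001  0.001 -1.   ] F(st) [-4.5 -4.7  3.5] w 0.228 g 30.0
 shift now-axes [ 0.0011  0.0004 -0.0005]  final-axes [ 0.0011  0.0004 -0.0005]  turn [0.001 0.001 0.001]
```

Call:
arm_command --targets '[[[0, 0.0015, 0, 0, 0, 0], [0, 0.0015, 0, 0, 0, 0], [0, 0, 0, 0, 0, 0], [0, 0, 0, 0, 0, 0]]]'

```text
clock: 23.55
position: [0.5945, 0.0108, 0.2766]
ee_rot: [-0.03, 3.14, -0.002]
force: [-3.5, -8.2, 4.1]
width: 0.23
gripper_force: 30.0
```

```bash
python3 -c "
from h import *
to([0.003,-.02,.277],.0)"
```

```text
t 23.55 station pos [ 0.0041 -0.0193  0.2766] toolz [ 0.001 -0.001 -1.   ] F(st) [-3.6 -8.1  4.1] w 0.23 g 30.0
 shift now-axes [ 0.0011 -0.0007 -0.0004]  final-axes [ 0.0011 -0.0007 -0.0004]  turn [-0.001  0.001 -0.001]
```

The force now rises while the rail hardly moves, so the foot is on the base at upright. I'll press a little more and hold.

Call:
arm_command --targets '[[[0, 0.0015, 0, 0, 0, 0], [0, 0.0015, 0, 0, 0, 0], [0, 0.001, 0, 0, 0, 0], [0, 0, 0, 0, 0, 0], [0, 0, 0, 0, 0, 0], [0, 0, 0, 0, 0, 0], [0, 0, 0, 0, 0, 0], [0, 0, 0, 0, 0, 0]]]'

```text
clock: 24.55
position: [0.5945, 0.0121, 0.2767]
ee_rot: [-0.026, 3.14, -0.007]
force: [-4.0, -15.9, 4.6]
width: 0.237
gripper_force: 30.0
```

```bash
python3 -c "
from h import *
to([0.003,-.02,.277],.0)
im=arm.get_image('scene');p=S.inv().apply((world(im)-O).reshape(-1,3)).reshape(420,560,3)
d=(im['pixels'].max(-1)<70)&(p[...,2]>.015)&(p[...,2]<.06)&(p[...,1]>.07)&(p[...,1]<.13)&(abs(p[...,0])<.06)&(im['z_map']>0)
print('foot',d.sum(),np.median(p[d],0).round(3) if d.sum() else 0)
g=(abs(p[...,2]-.277)<.02)&(abs(p[...,1]+.02)<.03)&(abs(p[...,0])<.13)&(im['z_map']>0)
h=p[g&((p[...,0]>.1)|(p[...,0]<-.1))];print('rail',h.min(0).round(4),h.max(0).round(4),np.median(h,0).round(4))"
```

```text
t 24.55 station pos [ 0.0042 -0.018   0.2767] toolz [ 0.001 -0.004 -1.   ] F(st) [ -4.3 -15.8   4.6] w 0.237 g 30.0
 shift now-axes [ 0.0011 -0.002  -0.0003]  final-axes [ 0.0012 -0.002  -0.0003]  turn [-0.004  0.002 -0.004]
foot 63 [-0.01   0.096  0.03 ]
rail [ 0.1001 -0.0254  0.2572] [ 0.1143 -0.006   0.2887] [ 0.108  -0.0123  0.2798]
```

The foot measures y = 0.096 with its top at z = 0.030. The rail end is at 0.114, as it was when home, and the press is a steady 16 N. Handing in.

```bash
python3 -c "
from cell import arm
print(arm.sign_off())"
```

```text
the job is handed in; nothing more can be done
None
```

I handed the job in at 24.6 s with the carriage home, the kickstand snapped down and the board held upright, its foot pressed on the base with about 16 N at the hand rail; the hand-in returned no verdict.

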